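# Clip the trimming tools back on the rack

### The job

Put the two trimming tools back on the sloping clip rack: pull the blue-handled one out of the stoneware pot, take the orange-handled one off its wooden rest, and snap each sideways into the pair of spring clips on the blocks of its own colour. Each handle must be fully home in both clips, wire loop at the upper end of the slope and white band about midway between the two clips. Leave the plain wooden tool in its clips, and leave the crockery, the jar and the wooden rib on the table where they are.

Things in the scene. Friction and masses are not known exactly. Their poses are not given: they have to be found in the camera images.
- tool_blue: Blue trimming tool: round straight handle 18 mm thick, steel wire loop (22 mm wide) as head; 200 mm, 70 g. Origin on the handle axis at the centre of an 8 mm white band; +x along the handle to the loop. Butt at x = -128 mm, handle ends at +50, loop at +72. Leans in the pot about 50 deg above level, loop up and away from the robot, the rim touching the handle about 30 mm below the band.
- tool_orange: Orange trimming tool, same shape, size and axes as the blue one (18 mm handle, origin at the white band, +x to the loop; mass centre about 60 mm from the band towards the butt, in all three). It lies level on the rest, its axis 42 mm above the table, loop away from the robot.
- tool_wood: Trimming tool with plain light wood handle, same shape, size and axes as the blue one. It is already clipped into the grey place and stays there.
- place_blue: Two spring clips on blue blocks, the blue tool's place. Origin: where the band of a seated tool belongs, on the handle axis midway between the clips. +x up the slope (30 deg above level), y along the row, +z straight out of the sloping face (30 deg from vertical, towards the robot at yaw 0). Clips at x = -40 and +40 mm, 16 mm wide along x; between them it is open down to the table.
- place_orange: The orange tool's place, orange blocks, same as the blue one. Each clip has two sprung steel jaws with round lips 13 mm apart. The handle is pushed in along -z: it meets the lips with its axis about 15 mm out, snaps past them with 5 to 10 N for both clips, and then rests on the blocks (46 mm wide, faces 9 mm behind the origin). Jaws stand up to 18 mm out, 18 mm either side.
- place_grey: Same pair of clips on grey blocks; holds the plain wooden tool. The three places are 80 mm apart on the rack, in any order, their origins 105 mm above the table.
- rack: Wooden clip rack, 280 mm wide (y), fixed: two rails along y, sloping up 30 deg away from the robot, with the three places at y = -80, 0 and 80 mm. Origin on the table under the middle place's origin; +x away from the robot at yaw 0.
- pot: Oblong grey-green stoneware pot, open at the top, fixed; outside 88 x 46 mm (x, y), 74 mm high, walls 6 mm. Origin at the centre of its underside. The blue tool's butt is at its -x end and the handle leans out over the +x rim.
- rest: Dark wooden tool rest, fixed: base 150 x 60 x 10 mm and two notched posts 12 mm wide at x = -75 and +40 mm from the band, notches 21 mm wide with lips up to 43 mm above the table. Origin on the table under the orange tool's band; +x towards the loop.
- bowl: Raw clay bowl, 90 mm wide, 45 mm high, loose; origin under its centre. Bystander.
- mug: Buff mug, 76 mm wide, 85 mm high, loose; origin under its centre. Bystander.
- glaze: Blue glaze jar, 64 mm wide, 55 mm high, loose; origin under its centre. Bystander.
- rib: Flat wooden shaping rib about 120 x 45 x 8 mm lying on the table, loose; origin under its middle. Bystander.
- beaker: Buff beaker, 70 mm wide, 70 mm high, loose; origin under its centre. Bystander.

How it is judged (in metres and radians):
At the end, for the whole second after the job is handed in: Each tool (blue, orange, and the plain wooden one as at the start) is at rest in the pair of clips of its own colour (wood: grey): handle axis within 5 mm of the seated axis, along the slope within 0.1 rad, loop at the upper end, band within 15 mm of midway between the clips (z of tool_blue in the frame of place_blue between -0.005 and 0.005 m and y of tool_blue in the frame of place_blue between -0.005 and 0.005 m and x of tool_blue in the frame of place_blue between -0.015 and 0.015 m and angle between the x axis of tool_blue and the x axis of place_blue, either way round below 0.1 rad and angle between each of tool_blue, tool_orange, tool_wood's own x axis and vertical below 1.4 rad and linear speed of each of tool_blue, tool_orange, tool_wood below 0.02 m/s and z of tool_orange in the frame of place_orange between -0.005 and 0.005 m and y of tool_orange in the frame of place_orange between -0.005 and 0.005 m and x of tool_orange in the frame of place_orange between -0.015 and 0.015 m and angle between the x axis of tool_orange and the x axis of place_orange, either way round below 0.1 rad and z of tool_wood in the frame of place_grey between -0.005 and 0.005 m and y of tool_wood in the frame of place_grey between -0.005 and 0.005 m and x of tool_wood in the frame of place_grey between -0.015 and 0.015 m and angle between the x axis of tool_wood and the x axis of place_grey, either way round below 0.1 rad); the robot touches nothing.
It fails at once if the plain wooden tool is knocked out of its clips or shifted more than 15 mm (distance of tool_wood from where it was at the start of the episode above 0.015 m).
It fails at once if a bowl, mug, beaker, jar or rib on the table is moved more than 40 mm (distance of any of bowl, mug, glaze, rib, beaker from where it was at the start of the episode above 0.04 m).
It also fails if it takes over 64 s, if anything falls off the work surface, if the arm or the gripper's body presses on something with over 40 N, if the wrist force passes 120 N, or if a joint passes its speed limit or range.

### The arm

A 6-joint arm with a two-finger parallel gripper is mounted at the origin on the work surface. World frame = base frame: x ahead of the robot, y to its left, z up, the work surface at z = 0. Lengths are in mm, angles in rad, forces in N, time in s.
With the tool pointing down it reaches from about 350 to 725 mm from the base axis. Payload 6 kg.
Tool frame: the origin (TCP) lies at the centre of the arm's flange, where the gripper is bolted on; the fingertips stand 173 mm ahead of it and the grasp point (between the pads) lies 155 mm ahead of it; z points along the fingers, y is the line along which they close (so a half turn about z gives the same grasp; the last joint's range is limited). The gripper opens to 85 mm and grips with 20 to 120 N. Pads are 22 mm wide; open, the fingers measure 114 mm over their backs; the gripper's body (76 mm by 85 mm) begins 54 mm behind the grasp point. The pads swing forward as they close: fully open they stand 13 mm farther back than shut.
Start: joints at [1.658, 0.04, 0.085, 0, -1.615, -0.334], TCP at [146.554, 581.821, 404.661] pointing down, gripper open.
Joint ranges: [-2.56, 2.56], [-1.29, 2.01], [-1.08, 1.49], [-3.29, 1.98], [-2.81, -0.18], [-2.99, 2.99]. Speed limits (rad/s): [2.57, 2.57, 3.01, 3.14, 3.14, 3.14].

### API

Orientations are given as a 3x3 rotation matrix whose columns are the frame's x, y, z axes.
In Python, from station import arm, viewer gives the robot as it stands.
- The arm moves only by the shell command python3 -m creep 'ROWS' [FORCE]. ROWS is JSON, a list of rows, each a list of 3 entries, a list of its own where there are three numbers: the turn, a rotation vector about the tool's x, y, z in degrees, then the shift along the tool's x, y, z in m, then the opening, from -1 (shut) to 1 (fully open). In form: [[[ax, ay, az], [dx, dy, dz], claw], ...]. A call has 1 to 20 rows; each row is the pose to reach, as a shift and turn from the pose commanded when the call began, along the tool's axes at that moment; what a row does not reach only later rows make up. A row lasts 1/10 s, in which the tool goes at most 50 mm and 8.59 degrees, less where a joint would pass 70% of its speed; a pose out of reach is approached as far as the arm can. A call with a gripper value outside its range is refused whole. The fingers move at their own pace and stop on an object; FORCE is the grip in N (left out, the last holds). Time passes only in rows, so rows that repeat a pose let the fingers close. It gives the time, the measured TCP pose, the force, the opening and the grip force at its end, in the units of the state.
- arm.observe(): the state, without advancing time (a new reading comes with each control period).
- viewer.capture(name): name is "side" or "top"; returns a dict with "image" (480x640x3 uint8, red, green, blue), "mtx" (3x3 intrinsics, pixels), "rvec" (rotation vector, rad) and "tvec" (3), from world to camera coordinates, as OpenCV has them. Camera axes: x right, y down, z forward; pixel columns grow to the right and rows downward; lengths in mm; the calibration is good to about 2 mm. A picture is of the moment at which its call begins. There is no depth.
- arm.hand_in(): hands the job in; it is judged then, once.
The state is a dict: "time": time; "joint_positions": joint angles; "joint_velocities": joint speeds; "effort": joint torques, N m; "ee_pos": TCP position; "eef_rot": TCP orientation; "force": force on the tool from outside, world axes, zero at the start; "torque": the same for the moment, N m; "grip_width": finger opening in mm; "finger_force": force on a finger pad.
Only numpy, scipy, OpenCV 4.12 (cv2) and the standard library are available. Lean on these libraries where they do the work, as an engineer would, in place of code of your own. Each camera call takes 0.05 s, during which the arm holds its last target. There are 200 camera calls.

## Working session

There is one attempt and no reset: what is moved stays moved. The work goes in short steps, Python scripts to look and compute and a shell command to move; the robot and the scene stay as the last step left them, time stands still between calls to the robot, and variables do not carry over. Pictures are saved under pics/ and viewed, at most 10 in all, crops included, and the job is handed in when it is done.

```bash
ls; mkdir -p pics; python3 - <<'E'
from station import arm, viewer
import cv2
s=arm.observe(); print({k:(v if not hasattr(v,'tolist') else v.tolist()) for k,v in s.items()})
for n in("top","side"):
    c=viewer.capture(n); cv2.imwrite(f"pics/{n}0.png",c["image"][:,:,::-1]); print(n,c["mtx"],c["rvec"],c["tvec"])
E
```

```text
pics
{'time': 0.0, 'joint_positions': [1.6576862464459639, 0.0408063682896358, 0.08379901418114889, -0.0005119048468581303, -1.6154877065519462, -0.33367406873984523], 'joint_velocities': [-0.0023885438041676534, 0.00022623212918003845, 0.00010505471846770353, 0.0008489738680538888, -0.0005944068168434448, 0.0005934616809784382], 'effort': [-0.0003423384805500973, -36.81987762451172, 34.742188453674316, 6.932322978973389, -0.005357138870749623, 9.699338932023238e-07], 'ee_pos': [146.4731581969499, 581.8201645700859, 403.6657167086114], 'eef_rot': [[0.9697085182474084, -0.24426473048828196, -0.000362046823823713], [-0.24426498784993037, -0.969706965815955, -0.001736709154599696], [7.313746657143058e-05, 0.0017725370239559848, -0.9999984263804667]], 'force': [0.4152249735929283, 1.0414429513936898, -0.008144585605466017], 'torque': [0.03355055800368979, 0.005284242659572552, 0.005988397928687384], 'finger_force': 0.0, 'grip_width': 85.388130271407}
top [[569.65390257   0.         322.67626843]
 [  0.         569.65390257 250.09606815]
 [  0.           0.           1.        ]] [ 2.18495767 -2.12142611  0.133656  ] [ -26.78758047  568.66735064 1234.39910461]
side [[486.69330711   0.         316.50580739]
 [  0.         486.69330711 235.77614497]
 [  0.           0.           1.        ]] [ 2.28358977 -0.02779924  0.01685411] [-565.29963491   83.22929918  942.57396656]
```

View pics/top0.png

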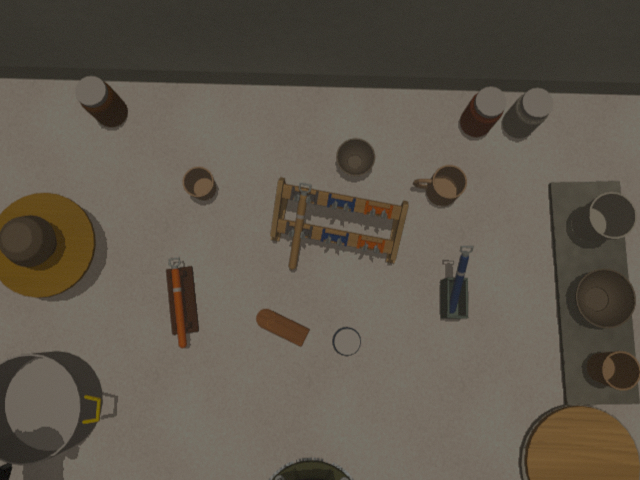

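View pics/side0.png

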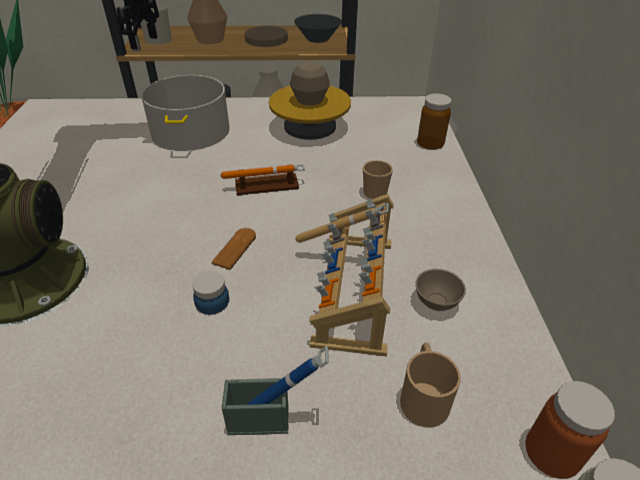

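```bash
cat > h.py <<'E'
import numpy as np, cv2
from station import arm, viewer
from scipy.optimize import least_squares
K={}
for n,m,r,t in(("top",[569.65390257,322.67626843,250.09606815],[2.18495767,-2.12142611,0.133656],[-26.78758047,568.66735064,1234.39910461]),
 ("side",[486.69330711,316.50580739,235.77614497],[2.28358977,-0.02779924,0.01685411],[-565.29963491,83.22929918,942.57396656])):
    K[n]=(np.array([[m[0],0,m[1]],[0,m[0],m[2]],[0,0,1.]]),np.array(r),np.array(t))
def proj(n,X):
    k,r,t=K[n]; return cv2.projectPoints(np.atleast_2d(X).astype(float),r,t,k,None)[0][:,0]
def onz(n,uv,z):
    k,r,t=K[n]; R=cv2.Rodrigues(r)[0]; d=R.T@np.linalg.solve(k,[*uv,1]); c=-R.T@t
    return c+d*(z-c[2])/d[2]
def tri(a,b):
    P=[K[n][0]@np.c_[cv2.Rodrigues(K[n][1])[0],K[n][2]] for n in("top","side")]
    X=cv2.triangulatePoints(P[0],P[1],np.array(a,float).reshape(2,1),np.array(b,float).reshape(2,1))[:,0]
    return X[:3]/X[3]
def crops(spec,name,size=(800,600)):
    """spec: list of (img,u0,v0,w,h,scale,x,y)"""
    M=np.zeros((size[1],size[0],3),np.uint8)
    for im,u,v,w,h,s,x,y in spec:
        c=cv2.convertScaleAbs(cv2.resize(im[v:v+h,u:u+w],None,fx=s,fy=s,interpolation=cv2.INTER_CUBIC),alpha=1.6)
        M[y:y+c.shape[0],x:x+c.shape[1]]=c
    cv2.imwrite(name,M)
E
python3 - <<'E'
from h import *
t=cv2.imread("pics/top0.png"); s=cv2.imread("pics/side0.png")
crops([(t,265,175,150,100,3,0,0),(t,430,240,50,85,4,455,0),(t,155,250,50,100,3,650,0),
       (s,290,190,110,170,1,0,0) if 0 else (s,290,190,110,95,3,0,305),(s,215,340,120,100,3,335,342),(s,215,155,100,45,1,700,345)],"pics/c1.png")
print(proj("top",[[146,581,0],[0,0,0],[300,0,0]]),onz("top",(347,341),55),onz("side",(210,285),55))
E
```

```text
Traceback (most recent call last):
  File "h.py", line 22, in crops
    M[y:y+c.shape[0],x:x+c.shape[1]]=c
    ~^^^^^^^^^^^^^^^^^^^^^^^^^^^^^^^
ValueError: could not broadcast input array from shape (300,360,3) into shape (258,360,3)
```

```bash
python3 - <<'E'
from h import *
t=cv2.imread("pics/top0.png"); s=cv2.imread("pics/side0.png")
crops([(t,265,175,150,100,3,0,0),(t,430,240,50,85,3,455,0),(t,155,250,50,100,3,610,0),
       (s,290,190,110,95,3,0,305),(s,215,342,120,85,3,335,342)],"pics/c1.png")
print(proj("top",[[146,581,0],[0,0,0],[300,0,0]]),onz("top",(347,341),55),onz("side",(210,285),55))
E
```

```text
[[ 49.18610542 434.62920157]
 [310.31426193 512.52624519]
 [314.66508791 371.51012082]] [371.06599211 -68.31875107  55.        ] [375.88610683 -77.15734646  55.        ]
```

View pics/c1.png

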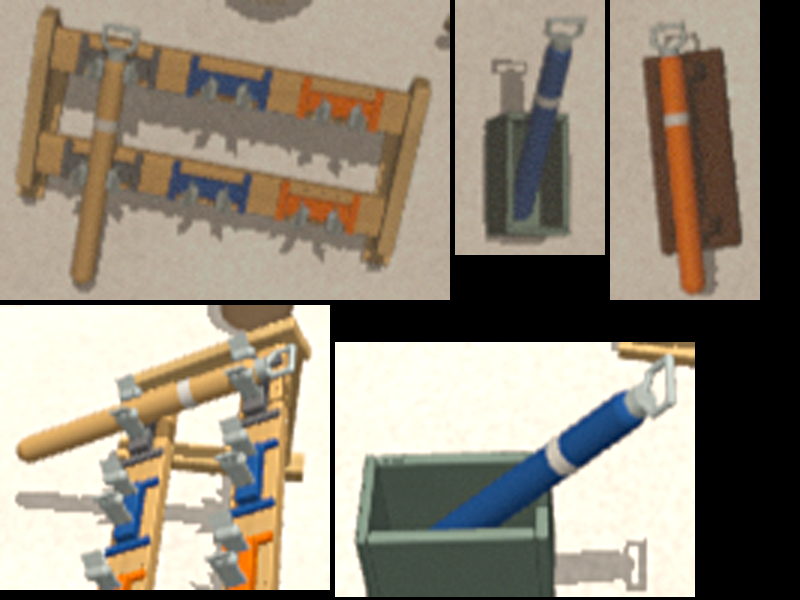

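```bash
cat > fit.py <<'E'
from h import *
def axis(yaw,p): return np.array([np.cos(p)*np.cos(yaw),np.cos(p)*np.sin(yaw),np.sin(p)])
def fit(obs,p0,pitch=None,z=None):
    def res(q):
        X=q[:3]; u=axis(q[3],q[4]); r=[]
        for n,a,uv in obs: r+=list(proj(n,X+a*u)[0]-uv)
        if pitch is not None: r.append((q[4]-pitch)*200)
        if z is not None: r.append((q[2]-z)*2)
        return np.array(r)
    s=least_squares(res,p0,x_scale=[1,1,1,.01,.01]); return s.x,s.fun
E
python3 - <<'E'
from fit import *
np.set_printoptions(precision=2,suppress=True)
w=[("top",0,(300,217)),("top",-126,(292.3,267.5)),("top",72,(305.7,184)),("side",0,(351.7,219)),("side",-126,(298,240)),("side",72,(384.5,209))]
print("wood",*fit(w,[600,50,105,0,.52],np.pi/6,105))
b=[("top",0,(461,273.7)),("top",50,(464.3,256.7)),("top",72,(467.3,246.5)),("side",0,(291,380.3)),("side",50,(315,362.3)),("side",72,(324.5,351))]
print("blue",*fit(b,[500,-300,100,0,.87],np.radians(50)))
o=[("top",0,(177.3,289.7)),("top",-126,(182,346)),("top",50,(174.7,270)),("top",72,(173.5,260)),("side",0,(277,170))]
print("orange",*fit(o,[450,300,42,0,0],0,42))
# rack: jaw mid pts
def J(q):
    x0,y0,yaw=q; y=np.array([-np.sin(yaw),np.cos(yaw),0]);u=axis(yaw,np.pi/6);z=np.cross(u,y)
    return np.array([x0,y0,105.]),u,y,z
jm=[(0,-40,(210.5,193.5)),(0,40,(227,90)),(-80,-40,(319.5,216)),(-80,40,(338.5,111))]
def res(q,full=False):
    o,u,y,z=J(q); r=[]
    for yy,xx,c in jm:
        r+=list(proj("top",o+yy*y+xx*u+q_z*z)[0]-(np.array(c)/3+[265,175]))
    r+=list(proj("top",o+80*y)[0]-(300,217)); r+=list(proj("side",o+80*y)[0]-(351.7,219))
    r+=list(proj("top",o+80*y-126*u)[0]-(292.3,267.5))
    return np.array(r)
for q_z in(8,12,16):
    s=least_squares(res,[600,-30,0.],x_scale=[1,1,.01]); print(q_z,s.x,s.fun)
E
```

```text
wood [632.29  38.34 104.78  -0.17   0.53] [ 0.77 -1.08 -0.58  1.21  0.57 -0.22 -0.09  0.69 -2.45 -0.77  2.18 -1.54
  0.72 -0.44]
blue [ 521.91 -303.14  104.79    0.09    0.87] [ 0.59 -1.34  0.41 -1.7  -1.16  0.54 -0.8  -0.16 -1.12 -1.09  0.33  1.45
  0.08]
orange [470.8  308.47  41.9    0.16  -0.  ] [-0.48  0.16  0.51  1.35 -0.1  -2.55  0.13 -2.33 -3.54 -0.19 -0.09 -0.2 ]
8 [621.78 -40.02  -0.14] [-0.88  0.97 -0.4   0.26 -0.26 -0.17  0.36 -0.27  0.39 -1.52  0.35  0.31
  0.54  1.16]
12 [622.66 -39.96  -0.14] [-0.9   1.26 -0.63  0.42 -0.13 -0.1   0.29 -0.34  0.33 -1.68  0.53  0.27
  0.81  1.06]
16 [623.53 -39.89  -0.13] [-0.91  1.56 -0.84  0.58  0.   -0.03  0.23 -0.41  0.27 -1.84  0.7   0.22
  1.08  0.95]
```

```bash
cat > ov.py <<'E'
from fit import *
def drawtool(im,n,s,u0,v0,X,yaw,p,col=(0,255,0)):
    u=axis(yaw,p); L=[]
    for a in(-128,-4,4,50,72):
        y=np.array([-np.sin(yaw),np.cos(yaw),0]); z=np.cross(u,y)
        r=9 if a<60 else 11
        c=[X+a*u+r*(np.cos(t)*y+np.sin(t)*z) for t in np.linspace(0,2*np.pi,24)]
        L.append(c); q=((proj(n,c)-[u0,v0]+.5)*s*8).astype(np.int32); cv2.polylines(im,[q],True,col,1,cv2.LINE_AA,3)
def drawrack(im,n,s,u0,v0,q):
    yaw=q[2]; u=axis(yaw,np.pi/6); y=np.array([-np.sin(yaw),np.cos(yaw),0]); z=np.cross(u,y); o=np.array([q[0],q[1],105.])
    P=lambda a:((proj(n,[o+i*u+j*y+k*z for i,j,k in a])-[u0,v0]+.5)*s*8).astype(np.int32)
    for yy in(-80,0,80):
        for xx in(-40,40): cv2.polylines(im,[P([(xx-8,yy-23,-9),(xx+8,yy-23,-9),(xx+8,yy+23,-9),(xx-8,yy+23,-9)])],True,(255,0,255),1,cv2.LINE_AA,3)
        if yy<80: cv2.polylines(im,[P([(-128,yy,0),(72,yy,0)])],False,(0,255,255),1,cv2.LINE_AA,3)
def zoom(im,u,v,w,h,s): return cv2.convertScaleAbs(cv2.resize(im[v:v+h,u:u+w],None,fx=s,fy=s,interpolation=cv2.INTER_CUBIC),alpha=1.5)
def mosaic(items,name):
    M=np.zeros((600,800,3),np.uint8)
    for c,x,y in items:
        c=c[:600-y,:800-x]; M[y:y+c.shape[0],x:x+c.shape[1]]=c
    cv2.imwrite(name,M)
E
python3 - <<'E'
from ov import *
t=cv2.imread("pics/top0.png"); s=cv2.imread("pics/side0.png"); it=[]
W=(np.array([632.3,38.3,104.8]),-.16,.5236);B=(np.array([521.9,-303.1,104.8]),.09,.873);O=(np.array([470.8,308.5,42]),.16,0)
R=(622.2,-40,-.15)
for im,n,u,v,w,h,sc,x,y in [(t,"top",265,175,145,100,3,0,0),(t,"top",435,240,40,80,4,438,0),(t,"top",160,250,45,100,4,602,0),(s,"side",290,190,105,100,3,0,302),(s,"side",240,340,95,70,3,320,402),(s,"side",215,155,95,45,2,610,402)]:
    c=zoom(im,u,v,w,h,sc)
    for T in (W,B,O): drawtool(c,n,sc,u,v,*T)
    drawrack(c,n,sc,u,v,R); it.append((c,x,y))
mosaic(it,"pics/c2.png")
E
```

```text
(no output)
```

View pics/c2.png

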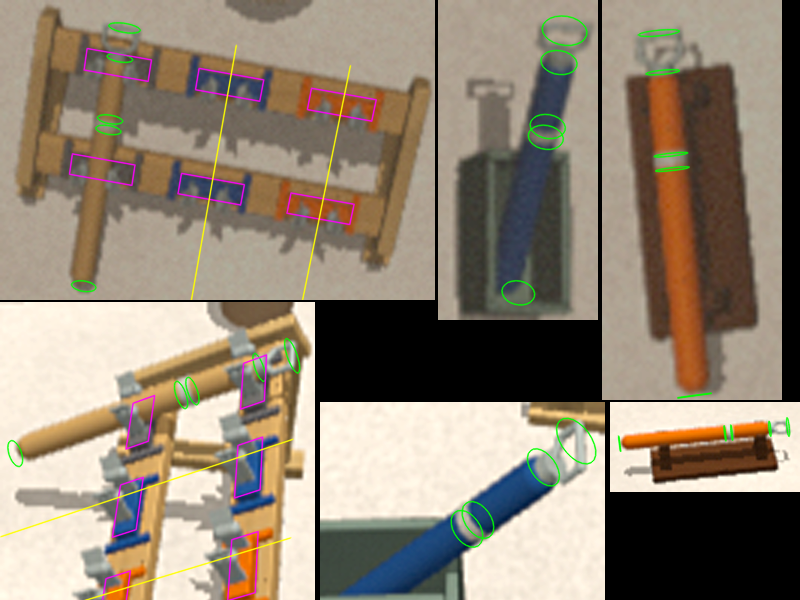

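```bash
cat > go.py <<'E'
from fit import *
from scipy.spatial.transform import Rotation as Ro
np.set_printoptions(precision=4,suppress=True)
def frame(yaw,p):   # gripper frame for a tool whose axis has this yaw and pitch
    u=axis(yaw,p); y=np.array([np.sin(yaw),-np.cos(yaw),0]); return np.c_[u,y,np.cross(u,y)]
def to(G,R,R0=None,p0=None):  # grasp point target -> turn deg, shift m
    s=arm.observe(); R0=np.array(s["eef_rot"]) if R0 is None else R0; p0=np.array(s["ee_pos"]) if p0 is None else p0
    p=np.array(G)-155*R[:,2]
    print("turn",np.degrees(Ro.from_matrix(R0.T@R).as_rotvec()).round(2),"shift",(R0.T@(p-p0)/1000).round(4)); return R,p
def st():
    s=arm.observe(); R=np.array(s["eef_rot"]); print("t",s["time"],"grasp",np.array(s["ee_pos"])+155*R[:,2],"w",s["grip_width"],"ff",s["finger_force"],"F",np.array(s["force"]),"q",np.array(s["joint_positions"]))
    u=R[:,0]; print("x-axis yaw",np.arctan2(u[1],u[0]),"pitch",np.arcsin(u[2]))
E
python3 - <<'E'
from go import *
print(tri((461,273.7),(291,380.3)),tri((177.3,289.7),(277,170)),tri((300,217),(351.7,219)))
R=frame(.16,0); r,p=to([470.8,308.5,249],R); to([470.8,308.5,42],R,r,p)
E
```

```text
[ 520.8066 -302.268   102.497 ] [474.6222 308.3269  40.5527] [631.0585  39.9251 104.8346]
turn [  0.09   0.01 -23.3 ] shift [0.3813 0.1858 0.0001]
turn [0. 0. 0.] shift [0.    0.    0.207]
```

```bash
python3 -m creep '[[[0,0,-23.3],[0.38,0.186,0],1],[[0,0,-23.3],[0.38,0.186,0],1],[[0,0,-23.3],[0.38,0.186,0],1],[[0,0,-23.3],[0.38,0.186,0],1],[[0,0,-23.3],[0.38,0.186,0],1],[[0,0,-23.3],[0.38,0.186,0],1],[[0,0,-23.3],[0.38,0.186,0],1],[[0,0,-23.3],[0.38,0.186,0],1],[[0,0,-23.3],[0.38,0.186,0],1],[[0,0,-23.3],[0.38,0.186,0],1],[[0,0,-23.3],[0.38,0.186,0],1],[[0,0,-23.3],[0.38,0.186,0.05],0.5],[[0,0,-23.3],[0.38,0.186,0.1],0.2],[[0,0,-23.3],[0.38,0.186,0.14],0.2],[[0,0,-23.3],[0.38,0.186,0.15],0.2],[[0,0,-23.3],[0.38,0.186,0.15],0.2]]' 60
python3 - <<'E'
from go import *
st(); to([471.5,308.4,42],frame(.16,0))
t=viewer.capture("top")["image"][:,:,::-1]; s=viewer.capture("side")["image"][:,:,::-1]
from ov import *
mosaic([(zoom(t,130,230,100,140,4),0,0),(zoom(s,200,80,130,130,3),405,0)],"pics/c3.png")
E
```

```text
time: 1.7
ee_pos: [468.9, 309.1, 253.9]
eef_rot: [[0.987, 0.161, -0.001], [0.161, -0.987, -0.002], [-0.002, 0.002, -1.0]]
force: [-0.2, 0.0, 0.7]
grip_width: 51.0
finger_force: 0.0
t 1.7 grasp [468.7351 308.6974  98.8796] w 51.04979626382248 ff 0.0 F [-0.2137  0.0428  0.6938] q [ 0.9403 -0.0253 -0.2567  0.0003 -1.3422  0.7917]
x-axis yaw 0.1612401998362844 pitch -0.0017365630218129625
turn [0.12 0.1  0.07] shift [0.0025 0.001  0.0569]Traceback (most recent call last):
  File "<stdin>", line 5, in <module>
  File "ov.py", line 15, in zoom
    def zoom(im,u,v,w,h,s): return cv2.convertScaleAbs(cv2.resize(im[v:v+h,u:u+w],None,fx=s,fy=s,interpolation=cv2.INTER_CUBIC),alpha=1.5)
                                                                  ~~^^^^^^^^^^^^^
TypeError: list indices must be integers or slices, not tuple
```

```bash
python3 -m creep '[[[0,0,0],[0.0025,0.001,0.03],0.2],[[0,0,0],[0.0025,0.001,0.05],0.2],[[0,0,0],[0.0025,0.001,0.057],0.2],[[0,0,0],[0.0025,0.001,0.057],-0.2],[[0,0,0],[0.0025,0.001,0.057],-0.5],[[0,0,0],[0.0025,0.001,0.057],-0.8],[[0,0,0],[0.0025,0.001,0.057],-1],[[0,0,0],[0.0025,0.001,0.057],-1],[[0,0,0],[0.0025,0.001,0.057],-1],[[0,0,0],[0.0025,0.001,0.057],-1],[[0,0,0],[0.0025,0.001,0.057],-1]]' 60
python3 -c "
from go import *
st()"
```

```text
time: 2.9
ee_pos: [472.8, 308.7, 200.2]
eef_rot: [[0.987, 0.16, 0.003], [0.16, -0.987, 0.002], [0.003, -0.002, -1.0]]
force: [-1.4, -0.3, 6.5]
grip_width: 16.1
finger_force: 58.6
t 2.9 grasp [473.2518 309.054   45.1637] w 16.11736123072713 ff 58.611246943473816 F [-1.3736 -0.2859  6.4631] q [ 0.9342  0.0186 -0.3146  0.0011 -1.2337  0.7966]
x-axis yaw 0.16042620171165772 pitch 0.0034586100365016858
```

```bash
python3 -m creep '[[[0,0,0],[0,0,-0.01],-1],[[0,0,0],[0,0,-0.03],-1],[[0,0,0],[0,0,-0.07],-1],[[0,0,0],[0,0,-0.12],-1],[[0,0,0],[0,0,-0.17],-1],[[0,0,0],[0,0,-0.2],-1],[[0,0,0],[0,0,-0.2],-1]]' 60
python3 - <<'E'
from go import *
from ov import *
st()
ti=viewer.capture("top")["image"][:,:,::-1]; si=viewer.capture("side")["image"][:,:,::-1]
o=arm.observe(); R=np.array(o["eef_rot"]); G=np.array(o["ee_pos"])+155*R[:,2]
q=proj("top",G)[0].astype(int); w=proj("side",G)[0].astype(int); print(q,w)
a,b=max(q[0]-60,0),max(q[1]-70,0); c,d=max(w[0]-80,0),max(w[1]-70,0)
za=zoom(ti,a,b,100,140,4); zb=zoom(si,c,d,130,140,3)
drawtool(za,"top",4,a,b,G,.16,0); drawtool(zb,"side",3,c,d,G,.16,0)
mosaic([(za,0,0),(zb,405,0)],"pics/c3.png"); print(a,b,c,d)
E
```

```text
time: 3.6
ee_pos: [472.5, 307.7, 404.5]
eef_rot: [[0.987, 0.159, 0.007], [0.159, -0.987, 0.006], [0.008, -0.005, -1.0]]
force: [0.8, -0.6, -0.9]
grip_width: 16.2
finger_force: 58.6
t 3.6 grasp [473.6353 308.6331 249.5418] w 16.16860713396588 ff 58.558945655822754 F [ 0.7791 -0.5755 -0.9479] q [ 0.9338 -0.0604 -0.016   0.0021 -1.6057  0.7967]
x-axis yaw 0.15958342654093022 pitch 0.008221239981630948
[149 282] [268  89]
89 212 188 19
```

View pics/c3.png

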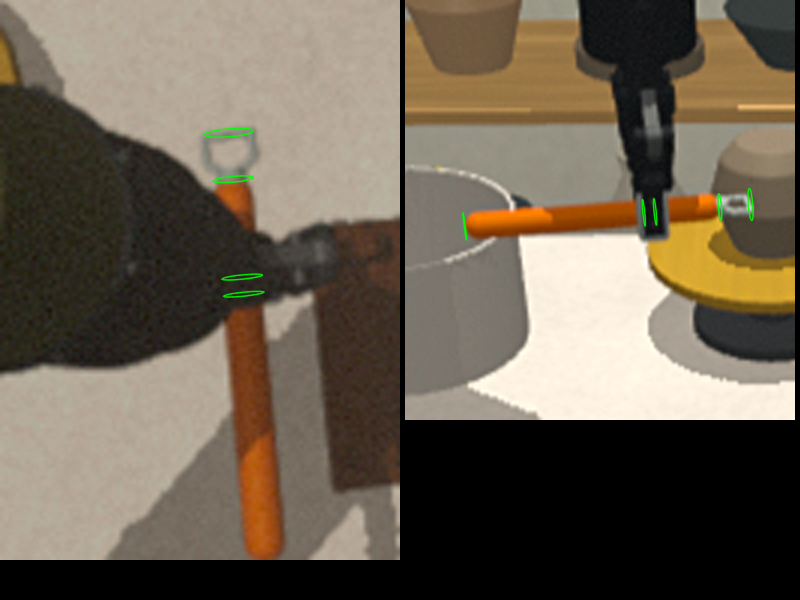

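```bash
cat >> go.py <<'E'
YAW=-.155; Y=np.array([-np.sin(YAW),np.cos(YAW),0]); RP=frame(YAW,np.pi/6); ZP=-RP[:,2]; UP=RP[:,0]
BL=np.array([620.5,-39.7,105]); OR=BL-80*Y
E
python3 - <<'E'
from go import *
print(OR); G=OR+60*ZP; H=G.copy(); H[2]=250
r,p=to(H,RP); to(G,RP,r,p)
E
```

```text
[ 608.1496 -118.7409  105.    ]
turn [-4.8  29.73 17.6 ] shift [-0.0358  0.4096  0.0137]
turn [0. 0. 0.] shift [-0.0465  0.      0.0806]
```

```bash
python3 -m creep '[[[-0.7,4.2,2.5],[-0.005,0.05,0.002],-1],[[-1.4,8.5,5],[-0.009,0.1,0.0035],-1],[[-2.1,12.7,7.5],[-0.013,0.15,0.005],-1],[[-2.8,17,10],[-0.018,0.2,0.007],-1],[[-3.4,21,12.6],[-0.022,0.25,0.0085],-1],[[-4.1,25.5,15],[-0.026,0.3,0.01],-1],[[-4.8,29.7,17.6],[-0.031,0.35,0.012],-1],[[-4.8,29.7,17.6],[-0.036,0.4,0.0137],-1],[[-4.8,29.7,17.6],[-0.036,0.4096,0.0137],-1],[[-4.8,29.7,17.6],[-0.036,0.4096,0.0137],-1],[[-4.8,29.7,17.6],[-0.036,0.4096,0.0137],-1],[[-4.8,29.7,17.6],[-0.036,0.4096,0.0137],-1],[[-4.8,29.7,17.6],[-0.036,0.4096,0.0137],-1]]' 60
python3 - <<'E'
from go import *
st(); G=OR+60*ZP; to(G,RP)
E
```

```text
time: 5.0
ee_pos: [502.0, -101.0, 383.7]
eef_rot: [[0.857, -0.152, 0.493], [-0.131, -0.988, -0.078], [0.499, 0.002, -0.867]]
force: [-0.2, 1.3, -0.6]
grip_width: 15.8
finger_force: 58.8
t 5.0 grasp [ 578.3955 -113.0485  249.3235] w 15.819550185130485 ff 58.78500044345856 F [-0.158   1.2972 -0.5737] q [ 0.2586 -0.4464 -0.4939  0.2339 -1.0503  1.0919]
x-axis yaw -0.1520630449155579 pitch 0.5223839352254116
turn [0.03 0.07 0.15] shift [-0.046   0.001   0.0802]
```

```bash
python3 -m creep '[[[0,0,0.15],[-0.02,0.001,0.035],-1],[[0,0,0.15],[-0.046,0.001,0.08],-1],[[0,0,0.15],[-0.046,0.001,0.09],-1],[[0,0,0.15],[-0.046,0.001,0.1],-1],[[0,0,0.15],[-0.046,0.001,0.1],-1],[[0,0,0.15],[-0.046,0.001,0.1],-1]]' 60
cat >> ov.py <<'E'
def look(name,u0,v0,w,h,c0,d0,w2,h2,rack,s=3,tools=()):
    ti=viewer.capture("top")["image"][:,:,::-1]; si=viewer.capture("side")["image"][:,:,::-1]
    cv2.imwrite(name+"_t.png",ti); cv2.imwrite(name+"_s.png",si)
    za=zoom(ti,u0,v0,w,h,s); zb=zoom(si,c0,d0,w2,h2,s)
    for T in tools: drawtool(za,"top",s,u0,v0,*T); drawtool(zb,"side",s,c0,d0,*T)
    if rack: drawrack(za,"top",s,u0,v0,rack); drawrack(zb,"side",s,c0,d0,rack)
    mosaic([(za,0,0),(zb,w*s+5,0)],name+".png")
E
python3 - <<'E'
from go import *
from ov import *
st(); to(OR,RP)
o=arm.observe(); R=np.array(o["eef_rot"]); G=np.array(o["ee_pos"])+155*R[:,2]
print(proj("top",G),proj("side",G))
look("pics/c4",340,160,90,140,280,200,110,140,None,4,[(G,np.arctan2(R[1,0],R[0,0]),np.arcsin(R[2,0]))])
E
```

```text
time: 5.6
ee_pos: [512.7, -104.5, 277.2]
eef_rot: [[0.854, -0.156, 0.496], [-0.135, -0.988, -0.078], [0.502, -0.0, -0.865]]
force: [0.2, 0.1, -0.5]
grip_width: 16.1
finger_force: 58.7
t 5.6 grasp [ 589.6067 -116.6908  143.1683] w 16.075605683147398 ff 58.72836112976074 F [ 0.1604  0.0739 -0.4524] q [ 0.2395 -0.3912 -0.6598  0.2664 -0.828   1.0411]
x-axis yaw -0.15678376243490041 pitch 0.5264013949016524
turn [ 0.05 -0.16 -0.09] shift [-0.0026 -0.0007  0.0424]
[[374.9229 235.0896]] [[333.8378 262.6187]]
```

View pics/c4.png

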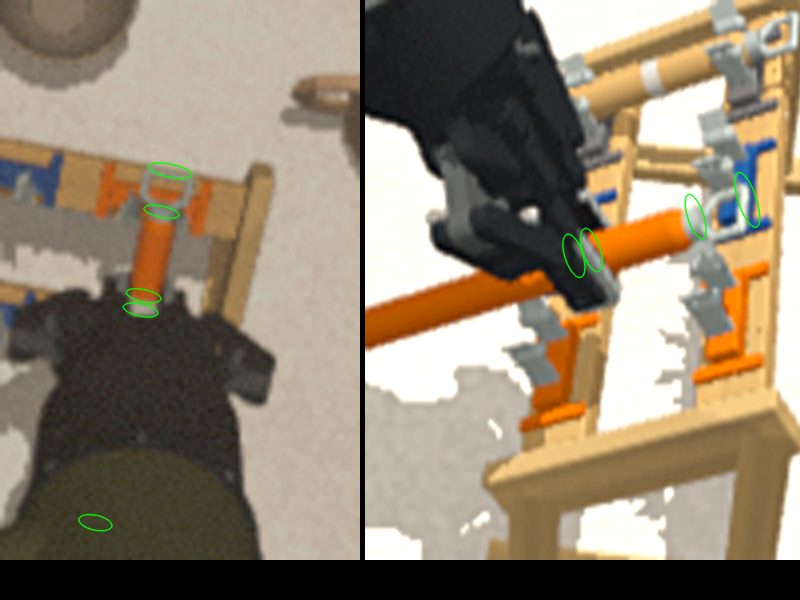

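```bash
python3 - <<'E'
from go import *
im=cv2.imread("pics/top0.png"); h=cv2.cvtColor(im,cv2.COLOR_BGR2HSV)[175:275,265:415].astype(int)
mo=(h[...,0]<14)&(h[...,1]>190)&(h[...,2]>60); mb=(h[...,0]>105)&(h[...,0]<125)&(h[...,1]>120)
print("cam",-cv2.Rodrigues(K["top"][1])[0].T@K["top"][2])
for nm,m,O in(("or",mo,OR),("bl",mb,BL)):
    n,l,s,c=cv2.connectedComponentsWithStats(m.astype(np.uint8))
    for i in range(1,n):
        if s[i][4]<15: continue
        v,u=np.where(l==i); mid=np.array([(u.min()+u.max())/2+265,c[i][1]+175]); cen=c[i]+[265,175]
        for z in(96,): 
            pass
        zz=105+(20 if cen[1]<225 else -20)-9*.866
        a=onz("top",cen,zz)-O; b=onz("top",mid,zz)-O
        print(nm,s[i][4],s[i][:4],"xy local",(a@UP).round(1),(a@Y).round(1),(b@Y).round(1))
E
```

```text
cam [ 407.1512  -17.4381 1296.8289]
or 53 [99 26  8 13] xy local 41.6 23.9 23.1
or 45 [109  31  10   8] xy local 41.4 0.1 -0.4
or 47 [121  31   7  12] xy local 42.0 -23.0 -22.8
or 50 [92 61  8 12] xy local -37.8 23.8 23.3
or 40 [102  66   9   7] xy local -38.2 0.3 0.2
or 43 [113  66   7  11] xy local -38.5 -22.0 -21.8
```

```bash
cat >> go.py <<'E'
for P in(BL,OR): P+=.5*Y+np.array([1.5,-.2,0])
def loc(O):
    s=arm.observe(); R=np.array(s["eef_rot"]); d=np.array(s["ee_pos"])+155*R[:,2]-O; print("local x,y,z",(d@UP).round(1),(d@Y).round(1),(d@ZP).round(1),"F local",np.array([np.array(s["force"])@a for a in(UP,Y,ZP)]).round(1))
E
python3 - <<'E'
from go import *
loc(OR); to(OR,RP)
E
```

```text
local x,y,z 1.1 -1.5 43.0 F local [ 0.1  0.4 -0.8]
turn [ 0.04 -0.15 -0.11] shift [-0.0008 -0.0014  0.043 ]
```

```bash
python3 -m creep '[[[0,0,0],[-0.001,-0.0014,0.01],-1],[[0,0,0],[-0.001,-0.0014,0.02],-1],[[0,0,0],[-0.001,-0.0014,0.024],-1],[[0,0,0],[-0.001,-0.0014,0.024],-1],[[0,0,0],[-0.001,-0.0014,0.024],-1]]' 80
python3 - <<'E'
from go import *
loc(OR); st()
E
```

```text
time: 6.2
ee_pos: [523.0, -104.9, 252.8]
eef_rot: [[0.856, -0.156, 0.493], [-0.135, -0.988, -0.078], [0.499, 0.0, -0.867]]
force: [1.3, 4.0, -1.3]
grip_width: 15.3
finger_force: 78.5
local x,y,z -2.3 -0.2 16.9 F local [-0.1  4.2 -1.4]
t 6.2 grasp [ 599.3798 -116.9872  118.4288] w 15.314222724405303 ff 78.50371599197388 F [ 1.2603  4.0373 -1.2857] q [ 0.2311 -0.342  -0.6706  0.2742 -0.7714  1.0314]
x-axis yaw -0.1568590150733028 pitch 0.5224453428520194
```

```bash
python3 -m creep '[[[0,0,0],[0.001,-0.0015,0],-1],[[0,0,0],[0.001,-0.0015,0],-1],[[0,0,0],[0.001,-0.0015,0],-1]]' 80
python3 - <<'E'
from go import *
loc(OR)
E
```

```text
time: 6.5
ee_pos: [523.8, -104.0, 253.5]
eef_rot: [[0.856, -0.157, 0.493], [-0.136, -0.988, -0.079], [0.499, 0.001, -0.867]]
force: [-2.1, 1.0, -0.9]
grip_width: 15.2
finger_force: 78.7
local x,y,z -1.4 0.7 17.2 F local [-2.3  0.7  0.3]
```

```bash
python3 -m creep '[[[0,0,0],[0,0,0.004],-1],[[0,0,0],[0,0,0.008],-1],[[0,0,0],[0,0,0.012],-1],[[0,0,0],[0,0,0.014],-1],[[0,0,0],[0,0,0.014],-1],[[0,0,0],[0,0,0.014],-1]]' 100
python3 - <<'E'
from go import *
loc(OR); st()
E
```

```text
time: 7.1
ee_pos: [530.9, -105.0, 242.3]
eef_rot: [[0.855, -0.157, 0.494], [-0.135, -0.988, -0.079], [0.5, 0.001, -0.866]]
force: [-9.5, 2.2, 8.3]
grip_width: 14.8
finger_force: 99.5
local x,y,z -0.6 0.8 3.9 F local [-4.2  0.7 12.1]
t 7.1 grasp [ 607.4257 -117.2446  108.0786] w 14.81392949108086 ff 99.52390193939209 F [-9.4754  2.1881  8.3465] q [ 0.226  -0.31   -0.6683  0.2814 -0.7412  1.0249]
x-axis yaw -0.15704299759786136 pitch 0.5235087109817065
```

```bash
python3 -m creep '[[[0,0,0],[0,0,0.002],-1],[[0,0,0],[0,0,0.003],-1],[[0,0,0],[0,0,0.003],-1],[[0,0,0],[0,0,0.003],-1]]' 100
python3 - <<'E'
from go import *
from ov import *
loc(OR)
o=arm.observe(); R=np.array(o["eef_rot"]); G=np.array(o["ee_pos"])+155*R[:,2]
look("pics/c5",340,160,90,140,290,220,110,120,None,4,[(OR,YAW,np.pi/6)])
E
```

```text
time: 7.5
ee_pos: [531.5, -105.1, 242.2]
eef_rot: [[0.856, -0.158, 0.493], [-0.136, -0.988, -0.08], [0.499, 0.001, -0.867]]
force: [-42.3, 13.2, 29.5]
grip_width: 15.0
finger_force: 103.7
local x,y,z -0.3 0.7 3.5 F local [-23.2   6.5  47.5]
```

View pics/c5.png

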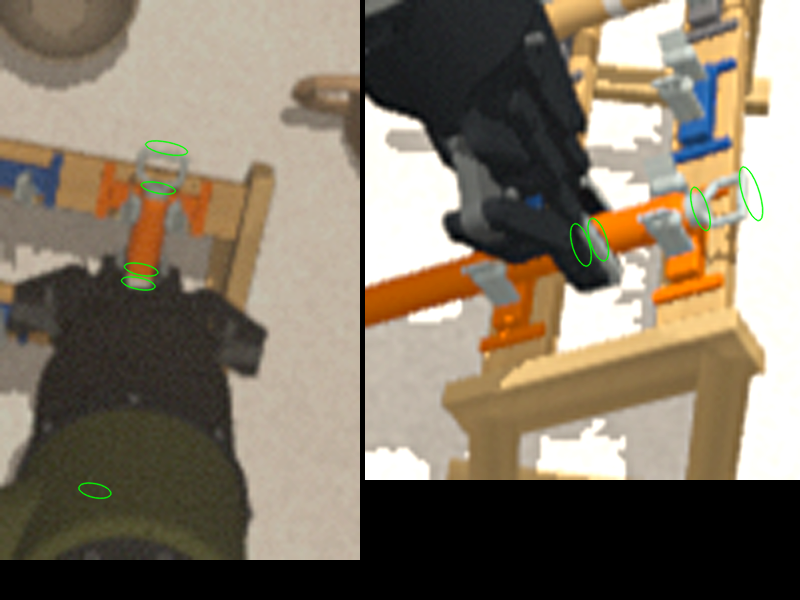

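```bash
python3 -m creep '[[[0,0,0],[0,0,-0.003],-1],[[0,0,0],[0,0,-0.003],-0.5],[[0,0,0],[0,0,-0.003],0.1],[[0,0,0],[0,0,-0.003],0.1],[[0,0,0],[0,0,-0.003],0.1],[[0,0,0],[0,0,-0.003],0.1],[[0,0,0],[0,0,-0.015],0.1],[[0,0,0],[0,0,-0.04],0.1],[[0,0,0],[0,0,-0.08],0.1],[[0,0,0],[0,0,-0.12],0.1],[[0,0,0],[0,0,-0.15],0.1],[[0,0,0],[0,0,-0.15],0.1]]' 60
python3 - <<'E'
from go import *
st()
B=np.array([520.8,-302.0,103.0]); R=frame(.09,np.radians(50)); G=B+4*R[:,0]-110*R[:,2]
a,p=to(G,R); to(B+4*R[:,0]+2*R[:,2],R,a,p); print(G,p)
E
```

```text
time: 8.8
ee_pos: [457.2, -93.4, 375.5]
eef_rot: [[0.851, -0.156, 0.502], [-0.135, -0.988, -0.077], [0.508, -0.003, -0.861]]
force: [0.0, 0.5, 0.5]
grip_width: 46.8
finger_force: 0.0
t 8.8 grasp [ 535.003  -105.3194  241.9573] w 46.77193277998605 ff 0.0 F [0.0261 0.4502 0.5443] q [ 0.3122 -0.5966 -0.6158  0.2608 -1.0807  1.0337]
x-axis yaw -0.15780881181474982 pitch 0.5329404087193861
turn [  9.06  19.35 -10.91] shift [-0.1353  0.2453  0.0345]
turn [0. 0. 0.] shift [-0.     0.     0.112]
[ 439.4369 -309.3425  176.7708] [ 321.1806 -320.0144  276.4029]
```

```bash
python3 -m creep '[[[1.5,3.2,-1.8],[-0.022,0.041,0.006],0.1],[[3,6.4,-3.6],[-0.045,0.082,0.012],0.1],[[4.5,9.6,-5.4],[-0.067,0.122,0.017],0.1],[[6,12.9,-7.2],[-0.09,0.163,0.023],0.1],[[7.5,16.1,-9.1],[-0.112,0.204,0.029],0.1],[[9.1,19.35,-10.9],[-0.135,0.245,0.0345],0.1],[[9.1,19.35,-10.9],[-0.135,0.245,0.0345],0.1],[[9.1,19.35,-10.9],[-0.135,0.245,0.0345],0.1],[[9.1,19.35,-10.9],[-0.135,0.245,0.0345],0.1]]' 60
python3 - <<'E'
from go import *
from ov import *
st()
B=np.array([520.8,-302.0,103.0]); R=frame(.09,np.radians(50)); to(B+4*R[:,0]+2*R[:,2],R)
look("pics/c6",420,220,75,130,220,310,130,140,None,4,[(B,.09,np.radians(50)),(OR,YAW,np.pi/6)])
E
```

```text
time: 9.7
ee_pos: [320.1, -321.5, 271.2]
eef_rot: [[0.649, 0.085, 0.756], [0.054, -0.996, 0.065], [0.759, -0.002, -0.651]]
force: [-0.8, 0.1, -0.5]
grip_width: 47.3
finger_force: 0.0
t 9.7 grasp [ 437.3287 -311.4122  170.2926] w 47.32059617463276 ff 0.0 F [-0.7858  0.0923 -0.4628] q [-0.6341 -0.5325 -0.5237 -0.6519 -0.9704  2.4947]
x-axis yaw 0.08292526421480774 pitch 0.861985107948467
turn [ 0.17  0.61 -0.26] shift [ 0.0059 -0.0018  0.1095]
```

View pics/c6.png

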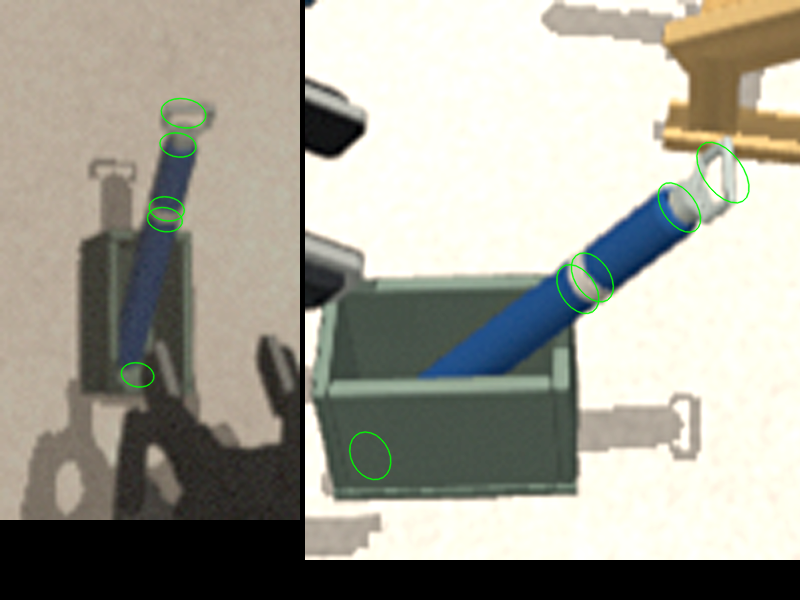

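```bash
python3 - <<'E'
from go import *
obs=[]
for n,(u0,v0,u1,v1),ax in(("top",(425,235,485,325),0),("side",(245,340,340,415),1)):
    im=cv2.imread(f"pics/{n}0.png"); h=cv2.cvtColor(im,cv2.COLOR_BGR2HSV)[v0:v1,u0:u1].astype(int)
    m=(h[...,0]>100)&(h[...,0]<130)&(h[...,1]>120)&(h[...,2]>30)
    nn,l,s,c=cv2.connectedComponentsWithStats(m.astype(np.uint8)); print(n,s[1:])
    for i in range(1,nn):
        if s[i][4]<40: continue
        v,u=np.where(l==i); P=np.c_[u+u0,v+v0].astype(float)
        vx,vy,x,y=cv2.fitLine(P.astype(np.float32),cv2.DIST_L2,0,.01,.01)[:,0]
        t=(P-[x,y])@[vx,vy]; print(" line dir",vx,vy,"c",x,y,"ends",(np.array([x,y])+np.outer([t.min(),t.max()],[vx,vy])).round(1).tolist())
        if i: obs.append((n,s[i][4],np.array([x,y]),np.array([-vy,vx]),t.min(),t.max()))
def res(q):
    u=axis(q[3],q[4]); r=[]
    for n,a,c,nv,t0,t1 in obs:
        A,Bp=proj(n,[q[:3],q[:3]+50*u]); d=np.array([nv[1],-nv[0]])
        for t in(t0*.8,t1*.8):   # point on line vs projected axis
            X=c+t*d; e=(Bp-A)/np.linalg.norm(Bp-A); r.append(np.cross(e,X-A))
    b=proj("top",q[:3])[0]; r+=[.5*(b[1]-273.7)]; b=proj("side",q[:3])[0]; r+=[.5*(b[0]-291)]
    return np.array(r)
s=least_squares(res,[520.8,-302,103,.05,.87],x_scale=[1,1,1,.01,.01]); print(s.x,s.fun)
E
```

```text
top []
side [[ 45  19  27  24 310]
 [  2  38  44  26 457]]
 line dir 0.8110528 -0.5849729 c 302.00967 371.3645 ends [[291.0, 379.3], [313.8, 362.9]]
 line dir 0.858732 -0.512425 c 270.95844 392.87527 ends [[248.8, 406.1], [287.6, 383.0]]
[ 521.4985 -277.9816   68.3732    0.041     0.8065] [ 0.1335 -0.6997 -0.6159  1.1821 -0.     -0.    ]<stdin>:18: DeprecationWarning: Arrays of 2-dimensional vectors are deprecated. Use arrays of 3-dimensional vectors instead. (deprecated in NumPy 2.0)
```

```bash
python3 -W ignore - <<'E'
from go import *
im=cv2.imread("pics/top0.png"); hs=cv2.cvtColor(im,cv2.COLOR_BGR2HSV); print(hs[262,456:470:2].tolist(),hs[295,450:464:2].tolist())
f=im[235:325,425:485].astype(int); m=(f[...,0]-f[...,2]>22)
nn,l,s,c=cv2.connectedComponentsWithStats(m.astype(np.uint8)); obs=[]; print(s[1:])
for i in range(1,nn):
    if s[i][4]<40: continue
    v,u=np.where(l==i); L=cv2.fitLine(np.c_[u+425,v+235].astype(np.float32),cv2.DIST_L2,0,.01,.01)[:,0]; P=np.c_[u+425,v+235]
    t=(P-L[2:])@L[:2]; obs.append(("top",L[2:],L[:2],t.min(),t.max())); print(L,(L[2:]+np.outer([t.min(),t.max()],L[:2])).tolist())
obs.append(("side",np.array([302.01,371.36]),np.array([.811,-.585]),-12,12))
def res(q):
    u=axis(q[3],q[4]); r=[]
    for n,c,d,t0,t1 in obs:
        A,Bp=proj(n,[q[:3],q[:3]+50*u]); e=(Bp-A)/np.linalg.norm(Bp-A)
        r+=[np.cross(e,c+t*d-A) for t in(t0*.8,t1*.8)]
    r+=[.5*(proj("top",q[:3])[0][1]-273.7),.5*(proj("side",q[:3])[0][0]-289.5),20*(q[4]-.873)]
    return np.array(r)
s=least_squares(res,[520.8,-302,103,.05,.87],x_scale=[1,1,1,.01,.01]); print(s.x,s.fun)
E
```

```text
[[14, 44, 116], [14, 36, 91], [117, 50, 46], [108, 88, 52], [109, 96, 56], [110, 85, 54], [17, 37, 109]] [[45, 21, 48], [118, 72, 46], [110, 87, 53], [111, 99, 54], [113, 78, 52], [40, 19, 40], [34, 47, 38]]
[[37 22  6  3 10]
 [39 30  1  1  1]
 [31 58  1  1  1]
 [28 72  1  1  1]]
[ 520.2349 -292.6719   87.9105    0.0023    0.873 ] [-0.  0.  0.  0.  0.]
```

```bash
python3 -W ignore - <<'E'
from go import *
im=cv2.imread("pics/top0.png"); f=cv2.GaussianBlur(im,(3,3),0)[235:325,425:485].astype(int); m=(f[...,0]-f[...,2]>6)
nn,l,s,c=cv2.connectedComponentsWithStats(m.astype(np.uint8)); obs=[]; print(s[1:].tolist())
for i in range(1,nn):
    if s[i][4]<60: continue
    v,u=np.where(l==i); P=np.c_[u+425,v+235]; L=cv2.fitLine(P.astype(np.float32),cv2.DIST_L2,0,.01,.01)[:,0]
    t=(P-L[2:])@L[:2]; obs.append(("top",L[2:],L[:2],t.min(),t.max())); print(L,(L[2:]+np.outer([t.min(),t.max()],L[:2])).tolist())
obs.append(("side",np.array([302.01,371.36]),np.array([.811,-.585]),-12,12))
def res(q):
    u=axis(q[3],q[4]); r=[]
    for n,c,d,t0,t1 in obs:
        A,Bp=proj(n,[q[:3],q[:3]+50*u]); e=(Bp-A)/np.linalg.norm(Bp-A)
        r+=[np.cross(e,c+t*d-A) for t in(t0*.8,t1*.8)]
    r+=[.5*(proj("top",q[:3])[0][1]-273.7),.5*(proj("side",q[:3])[0][0]-289.5),20*(q[4]-.873)]
    return np.array(r)
s=least_squares(res,[520.8,-302,103,.05,.87],x_scale=[1,1,1,.01,.01]); print(s.x,s.fun)
R=frame(s.x[3],s.x[4]); r,p=to(s.x[:3]+4*R[:,0]-40*R[:,2],R); to(s.x[:3]+4*R[:,0]+1*R[:,2],R,r,p)
E
```

```text
[[33, 21, 10, 17, 110], [25, 41, 14, 37, 265]]
[  0.2358  -0.9718 462.6    263.9636] [[460.66936739927564, 271.91976826579685], [464.44724013116127, 256.35118777091907]]
[  0.2279  -0.9737 455.6227 293.2302] [[451.16594224247956, 312.27287469811574], [459.77693325305336, 275.4797181686314]]
[ 520.348  -301.5453  100.8385    0.0189    0.8699] [-0.0165  0.0443  0.0461 -0.0571 -0.073   0.0565 -0.2307 -0.1701 -0.0621]
turn [-3.06  0.46  2.55] shift [ 0.0031 -0.0108  0.0682]
turn [0. 0. 0.] shift [-0.    -0.     0.041]
```

```bash
python3 -m creep '[[[-1.5,0.2,1.2],[0.0015,-0.005,0.03],0.1],[[-3.06,0.46,2.55],[0.003,-0.0108,0.068],0.1],[[-3.06,0.46,2.55],[0.003,-0.0108,0.068],0.1],[[-3.06,0.46,2.55],[0.003,-0.0108,0.068],0.1],[[-3.06,0.46,2.55],[0.003,-0.0108,0.068],0.1]]' 60
python3 - <<'E'
from go import *
st(); R=frame(.019,.87); to(np.array([520.3,-301.5,100.8])+4*R[:,0]+1*R[:,2],R)
E
```

```text
time: 10.3
ee_pos: [374.3, -303.7, 231.0]
eef_rot: [[0.643, 0.022, 0.765], [0.015, -1.0, 0.016], [0.765, 0.002, -0.643]]
force: [0.1, -0.2, 0.8]
grip_width: 46.9
finger_force: 0.0
t 10.3 grasp [ 492.9605 -301.305   131.2443] w 46.94160974059869 ff 0.0 F [ 0.0849 -0.179   0.8053] q [-0.4639 -0.4744 -0.5881 -0.5649 -0.7287  2.3411]
x-axis yaw 0.023912013623744996 pitch 0.8717758764490544
turn [-0.07 -0.1   0.18] shift [-0.0014  0.0006  0.0415]
```

```bash
python3 -m creep '[[[0,0,0.2],[-0.001,0.0006,0.02],0.1],[[0,0,0.2],[-0.001,0.0006,0.035],0.1],[[0,0,0.2],[-0.001,0.0006,0.041],0.1],[[0,0,0.2],[-0.001,0.0006,0.041],-0.3],[[0,0,0.2],[-0.001,0.0006,0.041],-0.6],[[0,0,0.2],[-0.001,0.0006,0.041],-1],[[0,0,0.2],[-0.001,0.0006,0.041],-1],[[0,0,0.2],[-0.001,0.0006,0.041],-1],[[0,0,0.2],[-0.001,0.0006,0.041],-1],[[0,0,0.2],[-0.001,0.0006,0.041],-1]]' 60
python3 - <<'E'
from go import *
st()
E
```

```text
time: 11.3
ee_pos: [404.6, -304.3, 202.9]
eef_rot: [[0.644, 0.018, 0.765], [0.01, -1.0, 0.015], [0.765, -0.002, -0.644]]
force: [-0.4, -0.4, 1.4]
grip_width: 16.1
finger_force: 58.6
t 11.3 grasp [ 523.2067 -302.0876  103.0838] w 16.11936528813488 ff 58.58559250831604 F [-0.3836 -0.4046  1.4108] q [-0.4363 -0.3692 -0.5605 -0.5908 -0.6485  2.3648]
x-axis yaw 0.0153409297960113 pitch 0.8711027888235289
```

```bash
python3 -m creep '[[[0,0,0],[0.008,0,-0.001],-1],[[0,0,0],[0.02,0,-0.003],-1],[[0,0,0],[0.04,0,-0.005],-1],[[0,0,0],[0.065,0,-0.01],-1],[[0,0,0],[0.09,0,-0.015],-1],[[0,0,0],[0.115,0,-0.022],-1],[[0,0,0],[0.14,0,-0.03],-1],[[0,0,0],[0.15,0,-0.035],-1],[[0,0,0],[0.15,0,-0.035],-1],[[0,0,0],[0.15,0,-0.035],-1]]' 60
python3 - <<'E'
from go import *
st()
o=arm.observe(); R=np.array(o["eef_rot"]); G=np.array(o["ee_pos"])+155*R[:,2]; H=BL+60*ZP; H[2]=255
r,p=to(H,RP); to(BL+45*ZP,RP,r,p)
for n in("top","side"): 
    c=viewer.capture(n)["image"][:,:,::-1]; cv2.imwrite(f"pics/c7{n}.png",c); print(n,proj(n,[G,G+50*R[:,0],G+72*R[:,0],G-128*R[:,0]]).round(1).tolist())
E
```

```text
time: 12.3
ee_pos: [474.4, -303.0, 338.6]
eef_rot: [[0.645, 0.018, 0.764], [0.009, -1.0, 0.016], [0.764, -0.004, -0.645]]
force: [-0.3, 0.7, -1.2]
grip_width: 16.3
finger_force: 58.4
t 12.3 grasp [ 592.7787 -300.5199  238.533 ] w 16.27570672363493 ff 58.359591364860535 F [-0.3391  0.7087 -1.2078] q [-0.3212 -0.329  -0.3441 -0.384  -0.7536  2.0786]
x-axis yaw 0.013759890574652418 pitch 0.8693236360922907
turn [ -6.55 -19.74   7.51] shift [ 0.068  -0.2796  0.0035]
turn [0. 0. 0.] shift [-0.049   0.      0.0999]
top [[477.2, 228.5], [482.4, 207.5], [484.9, 197.9], [465.1, 276.5]]
side [[346.9, 312.9], [377.0, 290.0], [391.0, 279.2], [280.3, 363.8]]
```

```bash
python3 -m creep '[[[-2.2,-6.6,2.5],[0.01,-0.035,0],-1],[[-4.4,-13.2,5],[0.02,-0.08,0],-1],[[-6.55,-19.74,7.5],[0.03,-0.125,0.001],-1],[[-6.55,-19.74,7.5],[0.042,-0.17,0.002],-1],[[-6.55,-19.74,7.5],[0.052,-0.215,0.003],-1],[[-6.55,-19.74,7.5],[0.063,-0.26,0.003],-1],[[-6.55,-19.74,7.5],[0.068,-0.2796,0.0035],-1],[[-6.55,-19.74,7.5],[0.068,-0.2796,0.0035],-1],[[-6.55,-19.74,7.5],[0.068,-0.2796,0.0035],-1],[[-6.55,-19.74,7.5],[0.068,-0.2796,0.0035],-1]]' 80
python3 - <<'E'
from go import *
st(); to(BL+45*ZP,RP)
E
```

```text
time: 13.4
ee_pos: [515.9, -23.7, 389.3]
eef_rot: [[0.856, -0.155, 0.494], [-0.134, -0.988, -0.079], [0.5, 0.001, -0.866]]
force: [-0.5, -0.5, -0.3]
grip_width: 15.6
finger_force: 78.2
t 13.4 grasp [592.4528 -35.9624 255.0629] w 15.576784861800158 ff 78.15024733543396 F [-0.5258 -0.4631 -0.2924] q [ 0.425  -0.4296 -0.5013  0.319  -1.072   0.8975]
x-axis yaw -0.155339148373767 pitch 0.5237055073997536
turn [ 0.09 -0.01 -0.02] shift [-0.0492 -0.0011  0.0999]
```

```bash
python3 -m creep '[[[0,0,0],[-0.02,-0.001,0.035],-1],[[0,0,0],[-0.04,-0.0015,0.075],-1],[[0,0,0],[-0.049,-0.0018,0.1],-1],[[0,0,0],[-0.049,-0.0018,0.1],-1],[[0,0,0],[-0.049,-0.0018,0.1],-1]]' 80
python3 - <<'E'
from go import *
from ov import *
st(); loc(BL)
o=arm.observe(); R=np.array(o["eef_rot"]); G=np.array(o["ee_pos"])+155*R[:,2]
look("pics/c8",290,160,120,150,270,180,79,150,None,4,[(G,np.arctan2(R[1,0],R[0,0]),np.arcsin(R[2,0])),(OR,YAW,np.pi/6)])
E
```

```text
time: 13.9
ee_pos: [524.1, -23.6, 279.9]
eef_rot: [[0.855, -0.156, 0.495], [-0.134, -0.988, -0.08], [0.502, 0.002, -0.865]]
force: [0.7, 0.1, 0.3]
grip_width: 15.8
finger_force: 78.2
t 13.9 grasp [600.8255 -35.969  145.816 ] w 15.847549868909454 ff 78.15717458724976 F [0.6693 0.0771 0.3285] q [ 0.4094 -0.3836 -0.6823  0.3674 -0.8521  0.8205]
x-axis yaw -0.15574188785024026 pitch 0.5254432908730173
local x,y,z 1.8 0.1 46.1 F local [ 0.7  0.2 -0. ]
```

View pics/c8.png

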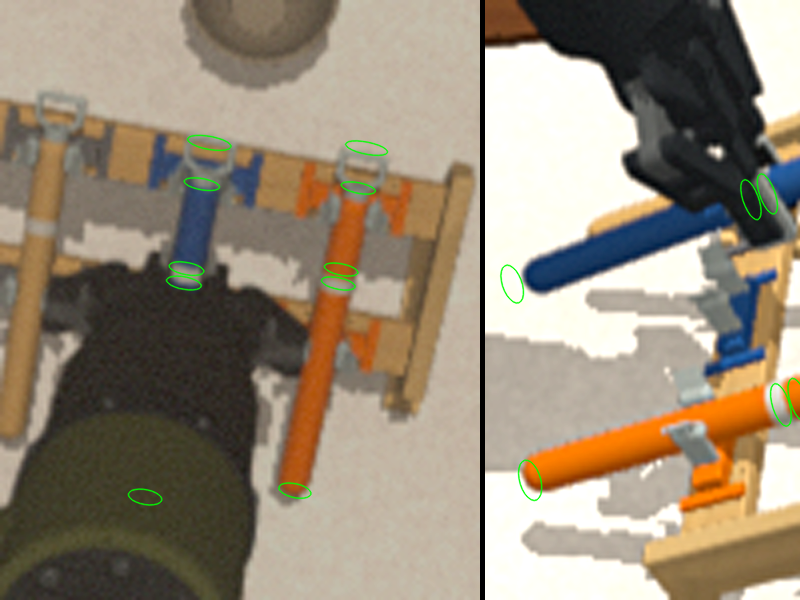

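```bash
python3 - <<'E'
from go import *
ti=cv2.imread("pics/c8_t.png"); si=cv2.imread("pics/c8_s.png")
o=arm.observe(); R=np.array(o["eef_rot"]); G=np.array(o["ee_pos"])+155*R[:,2]
def prof(im,n,G,u,rng,off=0):
    out=[]
    for a in rng:
        p=proj(n,G+a*u)[0]+off; b=cv2.getRectSubPix(im,(1,1),tuple(map(float,p)))[0,0]; out.append((a,*b.tolist()))
    return out
print("blue top",*prof(ti,"top",G,R[:,0],range(-12,80,3)),sep=" ")
print("blue side",*prof(si,"side",G,R[:,0],list(range(-136,-100,3))+list(range(-12,80,3))),sep=" ")
print("or top",*prof(ti,"top",OR,UP,list(range(-15,12,3))+list(range(-136,-118,3))),sep=" ")
print("or side",*prof(si,"side",OR,UP,list(range(-15,12,3))+list(range(-136,-118,3))),sep=" ")
E
```

```text
blue top (-12, 22, 26, 31) (-9, 37, 34, 35) (-6, 71, 65, 65) (-3, 91, 100, 108) (0, 92, 101, 109) (3, 80, 79, 79) (6, 67, 47, 37) (9, 69, 45, 34) (12, 67, 45, 33) (15, 68, 47, 35) (18, 69, 49, 37) (21, 68, 46, 37) (24, 66, 45, 34) (27, 68, 46, 36) (30, 68, 46, 35) (33, 67, 45, 33) (36, 66, 45, 33) (39, 69, 45, 35) (42, 71, 48, 34) (45, 73, 54, 42) (48, 78, 79, 77) (51, 82, 90, 89) (54, 78, 85, 86) (57, 71, 72, 71) (60, 65, 52, 46) (63, 52, 70, 89) (66, 50, 85, 110) (69, 58, 82, 100) (72, 87, 95, 99) (75, 101, 111, 119) (78, 107, 119, 129)
blue side (-136, 163, 174, 182) (-133, 165, 177, 184) (-130, 163, 175, 183) (-127, 166, 178, 186) (-124, 130, 134, 138) (-121, 64, 38, 21) (-118, 67, 36, 10) (-115, 69, 39, 15) (-112, 69, 40, 16) (-109, 69, 41, 17) (-106, 69, 40, 16) (-103, 70, 41, 17) (-12, 18, 18, 16) (-9, 18, 17, 17) (-6, 21, 21, 19) (-3, 23, 23, 21) (0, 62, 65, 64) (3, 88, 94, 94) (6, 77, 64, 55) (9, 92, 53, 21) (12, 93, 55, 24) (15, 91, 55, 23) (18, 91, 55, 24) (21, 91, 55, 24) (24, 90, 53, 22) (27, 91, 55, 24) (30, 91, 54, 23) (33, 91, 55, 24) (36, 90, 54, 22) (39, 90, 54, 24) (42, 93, 55, 22) (45, 104, 61, 25) (48, 109, 89, 71) (51, 112, 120, 117) (54, 111, 117, 114) (57, 113, 118, 115) (60, 82, 86, 83) (63, 70, 73, 70) (66, 80, 86, 87) (69, 50, 79, 100) (72, 123, 130, 127) (75, 123, 128, 124) (78, 118, 124, 121)
or top (-15, 18, 60, 121) (-12, 35, 69, 120) (-9, 80, 94, 113) (-6, 95, 104, 111) (-3, 78, 94, 112) (0, 35, 68, 120) (3, 14, 59, 121) (6, 14, 58, 120) (9, 17, 58, 121) (-136, 84, 93, 99) (-133, 61, 72, 83) (-130, 30, 52, 92) (-127, 15, 55, 113) (-124, 14, 59, 120) (-121, 13, 58, 120)
or side (-15, 0, 71, 149) (-12, 7, 74, 148) (-9, 114, 125, 139) (-6, 127, 134, 137) (-3, 123, 130, 139) (0, 12, 72, 150) (3, 0, 71, 149) (6, 0, 72, 149) (9, 0, 73, 149) (-136, 164, 175, 183) (-133, 168, 179, 185) (-130, 71, 92, 128) (-127, 0, 57, 133) (-124, 0, 69, 145) (-121, 0, 69, 144)
```

```bash
python3 -m creep '[[[0,0,0],[-0.001,-0.0006,0.012],-1],[[0,0,0],[-0.001,-0.0006,0.022],-1],[[0,0,0],[-0.001,-0.0006,0.028],-1],[[0,0,0],[-0.001,-0.0006,0.028],-1],[[0,0,0],[-0.001,-0.0006,0.028],-1]]' 100
python3 - <<'E'
from go import *
loc(BL)
E
```

```text
time: 14.5
ee_pos: [537.2, -24.1, 254.1]
eef_rot: [[0.855, -0.155, 0.494], [-0.133, -0.988, -0.079], [0.501, 0.002, -0.866]]
force: [0.1, -0.0, 0.1]
grip_width: 15.5
finger_force: 98.3
local x,y,z -0.0 1.8 17.2 F local [ 0.1 -0.   0. ]
```

```bash
python3 -m creep '[[[0,0,0],[0,0.0009,0.003],-1],[[0,0,0],[0,0.0009,0.007],-1],[[0,0,0],[0,0.0009,0.011],-1],[[0,0,0],[0,0.0009,0.014],-1],[[0,0,0],[0,0.0009,0.015],-1],[[0,0,0],[0,0.0009,0.015],-1],[[0,0,0],[0,0.0009,0.015],-1]]' 100
python3 - <<'E'
from go import *
loc(BL); st()
E
```

```text
time: 15.2
ee_pos: [544.3, -26.1, 240.8]
eef_rot: [[0.855, -0.155, 0.495], [-0.133, -0.988, -0.078], [0.501, 0.001, -0.866]]
force: [2.5, -1.3, -1.5]
grip_width: 15.6
finger_force: 98.0
local x,y,z -0.2 0.9 2.1 F local [ 1.6 -0.9 -2.6]
t 15.2 grasp [620.9813 -38.289  106.6763] w 15.578638866625818 ff 98.02936792373657 F [ 2.5188 -1.3154 -1.4937] q [ 0.3807 -0.2939 -0.6923  0.3861 -0.7493  0.8071]
x-axis yaw -0.1546188384733087 pitch 0.5244121210922921
```

```bash
python3 -m creep '[[[0,0,0],[0,0,0.001],-1],[[0,0,0],[0,0,0.002],-1],[[0,0,0],[0,0,0.002],-1],[[0,0,0],[0,0,0.002],-1]]' 100
python3 - <<'E'
from go import *
loc(BL)
E
```

```text
time: 15.6
ee_pos: [545.2, -26.3, 239.4]
eef_rot: [[0.855, -0.155, 0.495], [-0.133, -0.988, -0.078], [0.501, 0.001, -0.866]]
force: [-1.5, 0.3, -0.6]
grip_width: 15.3
finger_force: 98.5
local x,y,z -0.2 0.9 0.3 F local [-1.6  0.1  0.2]
```

```bash
python3 -m creep '[[[0,0,0],[0,0,0.001],-1],[[0,0,0],[0,0,0.002],-1],[[0,0,0],[0,0,0.002],-1],[[0,0,0],[0,0,0.002],-1]]' 100
python3 - <<'E'
from go import *
loc(BL)
E
```

```text
time: 16.0
ee_pos: [545.8, -26.3, 239.0]
eef_rot: [[0.855, -0.155, 0.494], [-0.134, -0.988, -0.079], [0.501, 0.002, -0.866]]
force: [-19.9, 4.5, 12.4]
grip_width: 15.3
finger_force: 100.9
local x,y,z 0.1 0.9 -0.3 F local [-11.4   1.4  21. ]
```

```bash
python3 -m creep '[[[0,0,0],[0,0,-0.002],-1],[[0,0,0],[0,0,-0.002],-0.5],[[0,0,0],[0,0,-0.002],0.1],[[0,0,0],[0,0,-0.002],0.1],[[0,0,0],[0,0,-0.002],0.1],[[0,0,0],[0,0,-0.002],0.1],[[0,0,0],[0,0,-0.015],0.1],[[0,0,0],[0,0,-0.04],0.1],[[0,0,0],[0,0,-0.08],0.1],[[0,0,0],[0,0,-0.12],0.1],[[0,0,0],[0,0,-0.17],0.1],[[0,0,0],[0,0,-0.21],0.1],[[0,0,0],[0,0,-0.21],0.1],[[0,0,0],[0,0,-0.21],0.1]]' 60
python3 - <<'E'
from go import *
from ov import *
st()
look("pics/c9",280,170,125,140,285,180,73,150,None,4,[(OR-6*UP,YAW,np.pi/6),(BL,YAW,np.pi/6)])
E
```

```text
time: 17.4
ee_pos: [442.0, -9.8, 420.7]
eef_rot: [[0.854, -0.154, 0.497], [-0.133, -0.988, -0.076], [0.503, -0.001, -0.864]]
force: [0.3, -0.2, -0.9]
grip_width: 47.1
finger_force: 0.0
t 17.4 grasp [519.0794 -21.6748 286.7529] w 47.096049490668435 ff 0.0 F [ 0.3378 -0.2456 -0.8516] q [ 0.5541 -0.6512 -0.5955  0.3537 -1.2304  0.8103]
x-axis yaw -0.15499989880544607 pitch 0.5270170532929086
```

View pics/c9.png

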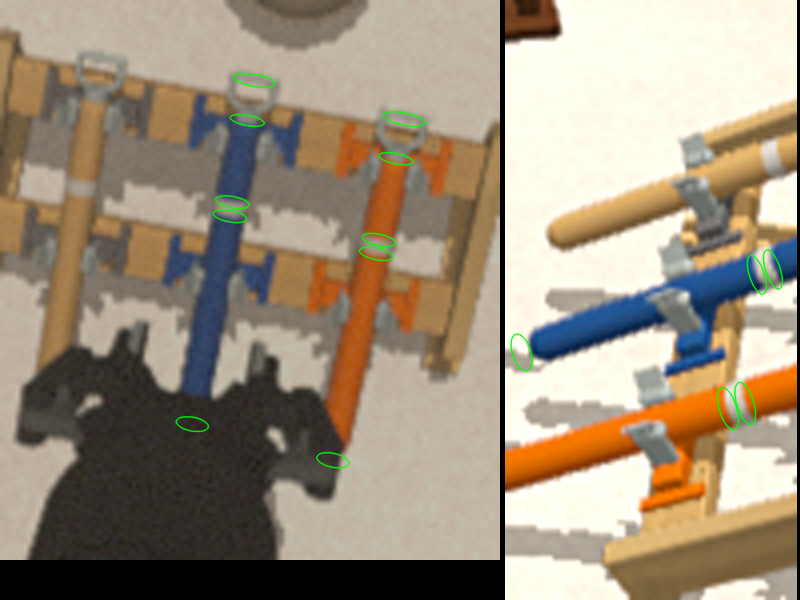

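```bash
python3 -c "
from station import arm
print(arm.hand_in())"
```

```text
the job is handed in; nothing more can be done
None
```

Both trimming tools are snapped into their own-colour clips, each pushed down until it bottomed on the blocks. The loops are at the upper end, with the blue band about midway and the orange band about 6 mm low (15 mm allowed). The wooden tool is still in its clips, I saw no contact with any bystander, and I handed the job in at about 17.5 s; no verdict was returned.

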